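# Clamp the casting mould

## Task

Close the plaster mould with the T-key. Two diagonally opposite wing nuts are already at about their yellow half-way marks: first turn the other two clockwise to theirs, then go round all four crosswise (a nut, the one diagonally opposite, then the other diagonal) and bring each fully tight to its stop at the green mark, turning the nuts only with the key and letting it settle on each by feel, without pressing or wrenching hard, as plaster cracks. Finally stand the key upright in its tray, let go, and leave everything else where it is.

Things in the scene. Friction and masses are not known exactly. Their poses are not given: they have to be found in the camera images.
- mould: white plaster casting mould under an aluminium cover plate (190 mm square, top 92 mm above the table) on a 220 mm plywood board, fixed to the table. Origin under its centre, z up. Four brass wing nuts a, b, c, d near its corners; a-c and b-d are the diagonals. A pouring collar 52 mm wide in the middle rises to 110 mm. More than about 80 N of the key on mould or nuts cracks the plaster.
- hole_a (a point): point on the plate's top on nut a's axis: x -65, y 65, z 92 mm in the mould's frame (axes as mould). Each nut: a round brass base 31 mm across, 8 mm high; on it an upright bar (wing) 34 long, 6 thick, 10 mm high, top rounded, one end red. It sits on a steel sleeve; sleeve heights differ, unmeasured: nut's underside 2 to 26 mm above plate, wing's top 20 to 44. It keeps its height in turning.
- hole_b (a point): the same for nut b: x 65, y 65, z 92 mm in the mould's frame
- hole_c (a point): the same for nut c: x 65, y -65, z 92 mm in the mould's frame
- hole_d (a point): the same for nut d: x -65, y -65, z 92 mm in the mould's frame
- nut_a (a joint): wing nut a, rad; grows clockwise seen from above (tightening). In the mould's frame the red wing end points at the angle 0.6 minus this value, anticlockwise from +x. 0.52 to 0.68 at the start, 0.6 at the yellow mark on the plate (half way), 1.2 at the green mark: a hard stop (tight). It stays where it is left; it resists with 0.13 N m, rising to 0.2 N m near the stop.
- nut_b (a joint): wing nut b, rad; grows clockwise seen from above (tightening). In the mould's frame the red wing end points at the angle 0.6 minus this value, anticlockwise from +x. 0 to 0.25 at the start, 0.6 at the yellow mark on the plate (half way), 1.2 at the green mark: a hard stop (tight). It stays where it is left; it resists with 0.13 N m, rising to 0.2 N m near the stop.
- nut_c (a joint): wing nut c, rad; grows clockwise seen from above (tightening). In the mould's frame the red wing end points at the angle 0.6 minus this value, anticlockwise from +x. 0.52 to 0.68 at the start, 0.6 at the yellow mark on the plate (half way), 1.2 at the green mark: a hard stop (tight). It stays where it is left; it resists with 0.13 N m, rising to 0.2 N m near the stop.
- nut_d (a joint): wing nut d, rad; grows clockwise seen from above (tightening). In the mould's frame the red wing end points at the angle 0.6 minus this value, anticlockwise from +x. 0 to 0.25 at the start, 0.6 at the yellow mark on the plate (half way), 1.2 at the green mark: a hard stop (tight). It stays where it is left; it resists with 0.13 N m, rising to 0.2 N m near the stop.
- key: loose steel T-key, 280 g, 98 mm tall, upright. Origin: centre of its underside, z up. Below, two jaws (32 mm long in x, out to 13 mm either side) leave an open slot 10 wide, 12 mm deep along x; it goes over a wing, rests on the nut's base, about 0.12 rad play each way. Shaft 14 mm thick. On top a blue crossbar along x: 68 long, 16 wide (y), 22 high, centre 87 mm above the origin; hold it across y.
- tray: square open wooden tray, 120 mm outside, 28 mm high, walls and floor 6 mm, fixed to the table. Origin under its centre, z up. The key stands in it at the start.
- vase: white ceramic vase, 120 mm wide, 200 mm tall; origin at centre of its foot. Not part of the job.
- brush_pot: round wooden pot of brushes, 68 mm wide, 190 mm tall with brushes; origin under its centre. Not part of the job.
- ink: small glass ink bottle, 38 mm wide, 62 mm tall; origin under its centre. Not part of the job.
- pepper_turning: turned wooden form, 72 mm wide, 140 mm tall; origin under its centre. Not part of the job.
- sharpening_block: wooden block 90 x 35 x 22 mm; origin under its centre. Not part of the job.
- paint_tin: flat dark metal paint tin, open, 85 x 130 x 25 mm; origin under its centre. Not part of the job.
- water_cup: blue cup, 72 mm wide, 70 mm tall; origin under its centre. Not part of the job.
Mind the look-alikes: they are no part of the job. Of the things shaped like the tray, the wooden one is meant. Leave any turquoise look-alike of the key alone.

How it is judged:
On the way, in this order (a step that is already met when the one before it is completed fails the run):
1. all four nuts stand at the half-way mark (0.42 to 0.85 rad) (value of joint nut_a between 0.42 and 0.85 rad and value of joint nut_b between 0.42 and 0.85 rad and value of joint nut_c between 0.42 and 0.85 rad and value of joint nut_d between 0.42 and 0.85 rad), for 0.1 s.
2. all four nuts are tight (beyond 1.15 rad) (value of joint each of nut_a, nut_b, nut_c, nut_d above 1.15 rad), for 0.1 s.
At the end, for the whole second after the job is handed in: All four nuts beyond 1.15 rad (stop at 1.2), and the key stands upright (within 0.1 rad) and still on the tray's floor, its centre within 45 mm of the tray's centre (all of step 2 and horizontal distance between key and tray below 0.045 m and z of key in the frame of tray below 0.012 m and angle between key's own z axis and vertical below 0.1 rad and linear speed of key below 0.02 m/s); the robot touches nothing.
It fails at once if a nut is taken beyond 0.85 rad while another is still short of 0.42 rad (value of joint any of nut_a, nut_b, nut_c, nut_d above 0.85 rad and value of joint any of nut_a, nut_b, nut_c, nut_d below 0.42 rad).
It fails at once if not crosswise: two neighbouring nuts are past 1.0 rad while the other two are not ((value of joint each of nut_a, nut_b above 1 rad and value of joint each of nut_c, nut_d below 1 rad) or (value of joint each of nut_b, nut_c above 1 rad and value of joint each of nut_d, nut_a below 1 rad) or (value of joint each of nut_c, nut_d above 1 rad and value of joint each of nut_a, nut_b below 1 rad) or (value of joint each of nut_d, nut_a above 1 rad and value of joint each of nut_b, nut_c below 1 rad)).
It fails at once if the key bears on the mould and its nuts with more than 80 N (contact force between key and mould above 80 N).
It fails at once if the gripper touches the mould or its nuts with more than 2 N (contact force between any of the fingers, the arm and mould above 2 N).
It fails at once if a bystander is moved by more than 20 mm (distance of any of vase, brush_pot, ink, pepper_turning, sharpening_block, paint_tin, water_cup from where it was at the start of the episode above 0.02 m).
It also fails if it takes over 72 s, if anything falls off the work surface, if the arm or the gripper's body presses on something with over 40 N, if the wrist force passes 120 N, or if a joint passes its speed limit or range.

## Robot

A 7-joint arm with a two-finger parallel gripper is mounted at the origin on the work surface. World frame = base frame: x ahead of the robot, y to its left, z up, the work surface at z = 0. Lengths are in m, angles in rad, forces in N, time in s.
With the tool pointing down it reaches from about 0.4 to 0.875 m from the base axis. Payload 19.3 kg.
Tool frame: the origin (TCP) lies at the very end of the fingers, on their centre line; the grasp point (between the pads) lies 19 mm behind it; z points along the fingers, y is the line along which they close (so a half turn about z gives the same grasp; the last joint's range is limited). The gripper opens to 85 mm and grips with 20 to 120 N. Pads are 22 mm wide; open, the fingers measure 114 mm over their backs; the gripper's body (76 mm by 85 mm) begins 54 mm behind the grasp point. The pads swing forward as they close: fully open they stand 13 mm farther back than shut.
Start: joints at [-1.361, 0.521, -0.036, 1.599, 0.021, 1.021, -0.113], TCP at [0.173, 0.601, 0.231] pointing down, gripper open.
Joint ranges: [-2.91, 2.91], [-0.3, 2.13], [-1.5, 1.42], [0.17, 2.43], [-1.26, 4.41], [0.16, 1.93], [-2.52, 2.52]. Speed limits (rad/s): [1.89, 1.89, 2.39, 2.39, 3.01, 3.01, 3.01].

## Interface

Orientations are given as [roll, pitch, yaw] about the fixed x, y, z axes, in that order (R = Rz(yaw) Ry(pitch) Rx(roll)).
In Python, from workcell import bot gives the robot as it stands.
- The arm moves only by the shell command python3 -m crank 'ROWS' [FORCE]. ROWS is a JSON object of lists of equal length, an entry for each row: "travel": the shift along the world's x, y, z in cm, a list of three; "turn": the turn, a rotation vector about the world's x, y, z in degrees, a list of three; "gripper": the closure, from 0 (fully open) to 1 (shut). A call has exactly 5 rows; each row is the pose to reach, as a shift and turn from the pose commanded when the call began; what a row does not reach only later rows make up. A row lasts 1/10 s, in which the tool goes at most 50 mm and 8.59 degrees, less where a joint would pass 70% of its speed; a pose out of reach is approached as far as the arm can. A call with a gripper value outside its range is refused whole. The fingers move at their own pace and stop on an object; FORCE is the grip in N (left out, the last holds). Time passes only in rows, so rows that repeat a pose let the fingers close, or fill a call up. It gives the time, the measured TCP pose, the force, the opening and the grip force at its end, in the units of the state.
- bot.observe(): the state, without advancing time (a new reading comes with each control period).
- bot.grab_frame(name): name is "side" or "top"; returns a dict with "pixels" (480x640x3 uint8, red, green, blue), "fx", "fy", "cx", "cy" (pixels), "extrinsics" (4x4, takes a point from world to camera coordinates). Camera axes: x right, y down, z forward; pixel columns grow to the right and rows downward; lengths in m; the calibration is good to about 2 mm. A picture is of the moment at which its call begins. There is no depth.
- bot.job_done(): hands the job in; it is judged then, once.
The state is a dict: "clock": time; "qpos": joint angles; "qd": joint speeds; "joint_efforts": joint torques, N m; "position": TCP position; "tool_rot": TCP orientation; "force": force on the tool from outside, world axes, zero at the start; "moment": the same for the moment, N m; "grip_width": finger opening in m; "finger_force": force on a finger pad.
Only numpy, scipy, OpenCV 4.12 (cv2) and the standard library are available. Lean on these libraries where they do the work, as an engineer would, in place of code of your own. Each camera call takes 0.05 s, during which the arm holds its last target. There are 200 camera calls.

## Working session

There is one attempt and no reset: what is moved stays moved. The work goes in short steps, Python scripts to look and compute and a shell command to move; the robot and the scene stay as the last step left them, time stands still between calls to the robot, and variables do not carry over. Pictures are saved under pics/ and viewed, at most 11 in all, crops included, and the job is handed in when it is done.

```bash
ls; mkdir -p pics
python3 - <<'E'
from workcell import bot
import cv2,json
print(bot.observe())
for n in("top","side"):
    f=bot.grab_frame(n); cv2.imwrite(f"pics/{n}0.png",f["pixels"][:,:,::-1]); print(n,f["fx"],f["fy"],f["cx"],f["cy"],f["extrinsics"])
E
```

```text
pics
{'clock': 0.0, 'qpos': array([-1.36120866,  0.52201462, -0.03626956,  1.59998462,  0.02120701,
        1.0211064 , -0.11282525]), 'qd': array([-1.70566632e-03, -1.08665844e-03, -5.37782391e-04, -3.28982929e-04,
       -1.71149389e-03, -3.30644188e-05, -1.88061809e-03]), 'joint_efforts': array([ 5.29099256e-03, -9.27113056e+01,  1.98316634e+00, -3.69914997e+01,
        1.82186515e-02,  8.58931598e-03, -1.03641203e-04]), 'position': array([0.17257339, 0.60036046, 0.23073438]), 'tool_rot': array([-3.14047023e+00,  1.15131724e-04,  2.86172292e+00]), 'force': array([-0.21114651,  1.001215  ,  0.65828736]), 'moment': array([ 0.02171788,  0.00974834, -0.01289768]), 'finger_force': 0.0, 'grip_width': 0.08537690679891859}
top 456.03583219859644 456.03583219859644 324.1237230839687 235.64993183161167 [[ 1.62195784e-02 -9.99867499e-01  1.38205782e-03 -4.61043832e-02]
 [-9.95463541e-01 -1.62777112e-02 -9.37409996e-02  5.17202125e-01]
 [ 9.37510755e-02  1.44651319e-04 -9.95595658e-01  1.07237196e+00]
 [ 0.00000000e+00  0.00000000e+00  0.00000000e+00  1.00000000e+00]]
side 451.73524971464786 451.73524971464786 324.7642175537848 243.49032614145648 [[ 0.72141559 -0.69249825 -0.00239212 -0.37778732]
 [-0.44012313 -0.45582939 -0.77363505  0.25477419]
 [ 0.53465052  0.55916521 -0.63362693  0.7062509 ]
 [ 0.          0.          0.          1.        ]]
```

View pics/top0.png

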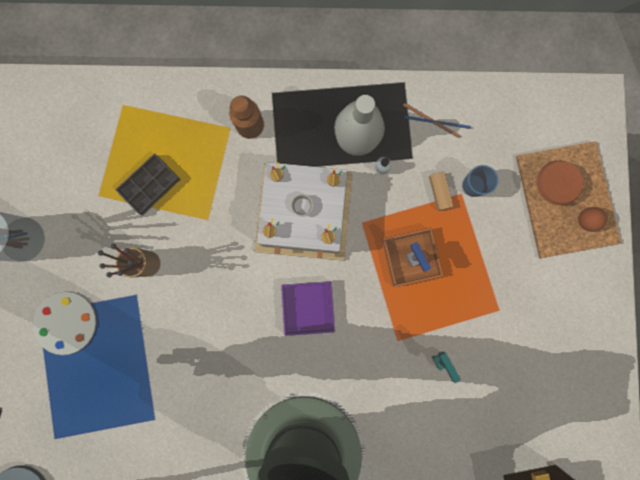

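View pics/side0.png

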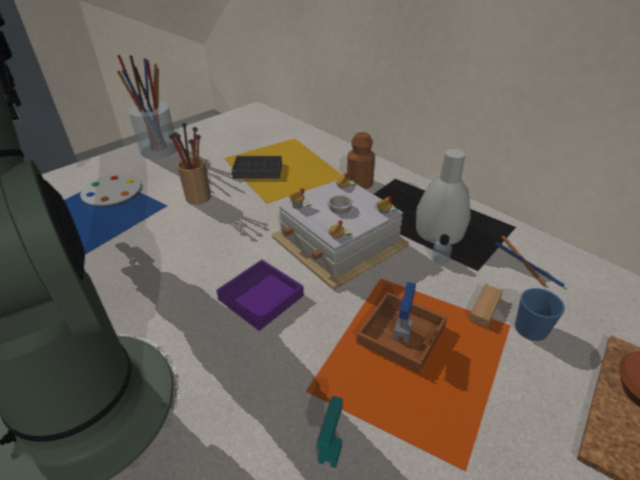

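Top view candidates for the key are the blue crossbar in the wooden tray (420,257) and the turquoise look-alike lying at (446,366). For the tray they are the wooden one (413,258) and the purple one (308,308). I choose the blue key and the wooden tray. The mould is at (303,207), with nuts near (276,174), (334,178), (328,236) and (268,230).

```bash
cat > h.py <<'E'
import numpy as np,cv2
from workcell import bot
def cam(n):
    f=bot.grab_frame(n); K=np.array([[f["fx"],0,f["cx"]],[0,f["fy"],f["cy"]],[0,0,1]]); E=np.array(f["extrinsics"]); return np.ascontiguousarray(f["pixels"][:,:,::-1]),K,E
def ray(K,E,p):
    d=E[:3,:3].T@np.linalg.inv(K)@[p[0],p[1],1]; return -E[:3,:3].T@E[:3,3],d
def onz(K,E,p,z):
    o,d=ray(K,E,p); return o+d*(z-o[2])/d[2]
def proj(K,E,P):
    q=K@(E[:3,:3]@np.asarray(P,float)+E[:3,3]); return q[:2]/q[2]
def tri(c1,p1,c2,p2):
    A=[];b=[]
    for (K,E),p in((c1,p1),(c2,p2)):
        o,d=ray(K,E,p); d=d/np.linalg.norm(d); M=np.eye(3)-np.outer(d,d); A.append(M); b.append(M@o)
    x=np.linalg.solve(A[0]+A[1],b[0]+b[1]); return x,np.linalg.norm(A[0]@x-b[0])+np.linalg.norm(A[1]@x-b[1])
E
python3 - <<'E'
from h import *
t,K,E=cam("top"); s,Ks,Es=cam("side")
a=cv2.resize(t[155:265,245:355],(400,400),interpolation=cv2.INTER_CUBIC)
b=cv2.resize(t[210:310,370:470],(400,400),interpolation=cv2.INTER_CUBIC)
c=cv2.resize(s[165:290,265:425],(512,400)[::1],interpolation=cv2.INTER_CUBIC)
cv2.imwrite("pics/c1.png",np.hstack([a,b]))
cv2.imwrite("pics/c2.png",cv2.resize(s[165:290,265:425],(768,600),interpolation=cv2.INTER_CUBIC))
for n,im in(("top",t),("side",s)):
    h=cv2.cvtColor(im,cv2.COLOR_BGR2HSV)
    for name,lo,hi in(("blue",(105,120,60),(120,255,255)),("yel",(15,110,80),(35,255,255)),("red",(0,120,80),(9,255,255))):
        m=cv2.inRange(h,lo,hi); k,l,st,ce=cv2.connectedComponentsWithStats(m)
        print(n,name,[(tuple(ce[i].round(1)),tuple(st[i])) for i in range(1,k) if 4<st[i][4]<1500 and 240<ce[i][0]<460][:15])
E
```

```text
top blue [((np.float64(420.4), np.float64(256.6)), (np.int32(412), np.int32(244), np.int32(18), np.int32(26), np.int32(145)))]
top yel [((np.float64(277.7), np.float64(163.8)), (np.int32(277), np.int32(162), np.int32(3), np.int32(5), np.int32(9))), ((np.float64(276.0), np.float64(174.4)), (np.int32(270), np.int32(169), np.int32(13), np.int32(12), np.int32(117))), ((np.float64(333.1), np.float64(179.2)), (np.int32(327), np.int32(174), np.int32(13), np.int32(12), np.int32(116))), ((np.float64(435.0), np.float64(175.6)), (np.int32(432), np.int32(175), np.int32(7), np.int32(3), np.int32(11))), ((np.float64(438.0), np.float64(181.4)), (np.int32(437), np.int32(179), np.int32(4), np.int32(6), np.int32(10))), ((np.float64(434.2), np.float64(185.4)), (np.int32(433), np.int32(183), np.int32(3), np.int32(5), np.int32(8))), ((np.float64(442.5), np.float64(197.1)), (np.int32(434), np.int32(183), np.int32(18), np.int32(26), np.int32(203))), ((np.float64(271.4), np.float64(220.9)), (np.int32(271), np.int32(219), np.int32(2), np.int32(5), np.int32(7))), ((np.float64(268.9), np.float64(230.6)), (np.i
[... 896 characters left out ...]
129))), ((np.float64(336.9), np.float64(230.4)), (np.int32(330), np.int32(223), np.int32(18), np.int32(14), np.int32(144)))]
side red [((np.float64(345.6), np.float64(174.2)), (np.int32(344), np.int32(174), np.int32(4), np.int32(2), np.int32(5))), ((np.float64(301.9), np.float64(190.5)), (np.int32(301), np.int32(189), np.int32(3), np.int32(5), np.int32(8))), ((np.float64(388.8), np.float64(197.5)), (np.int32(387), np.int32(196), np.int32(4), np.int32(5), np.int32(10))), ((np.float64(339.6), np.float64(221.8)), (np.int32(339), np.int32(221), np.int32(2), np.int32(3), np.int32(5))), ((np.float64(402.6), np.float64(294.0)), (np.int32(402), np.int32(291), np.int32(2), np.int32(7), np.int32(7)))]
```

View pics/c1.png

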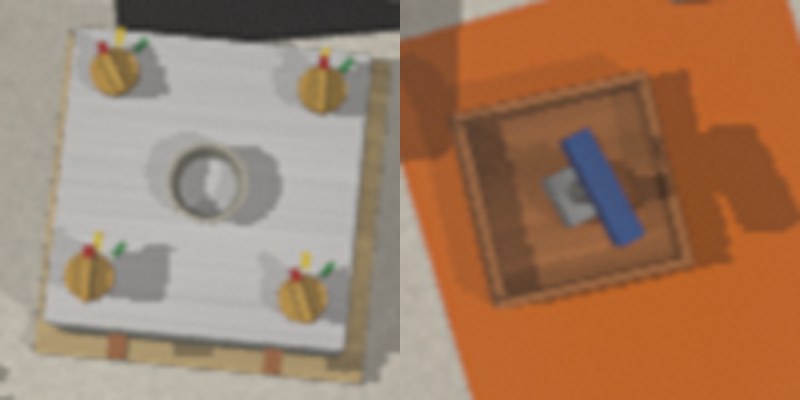

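View pics/c2.png

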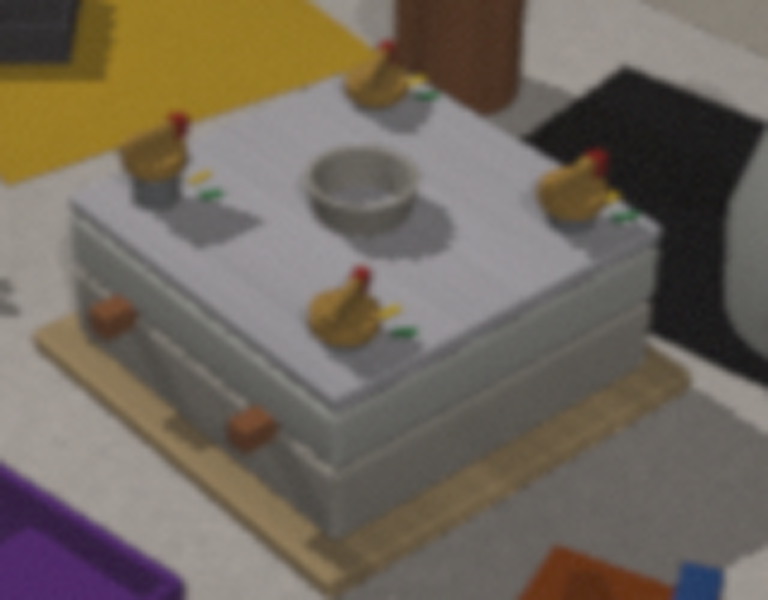

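Crop shows the blue bar of the key in the wooden tray (right, bar centre ≈(602,188) in the crop). Nuts a (bottom-left) and c (top-right) have red at yellow, while b (top-left) and d (bottom-right) lag. In the side crop nut a is on a tall sleeve.

```bash
cat > m.py <<'E'
from h import *
t,K,E=cam("top"); s,Ks,Es=cam("side")
print("cam",ray(K,E,(0,0))[0].round(3),ray(Ks,Es,(0,0))[0].round(3))
L=np.array([[-95,95],[95,95],[95,-95],[-95,-95]])/1000
def sub(im,p):
    return cv2.cornerSubPix(cv2.cvtColor(im,cv2.COLOR_BGR2GRAY),np.float32(p).reshape(-1,1,2),(3,3),(-1,-1),(3,40,.01)).reshape(-1,2)
def rigid(P,L):
    z=(P-P.mean(0))@[1,1j]; l=(L-L.mean(0))@[1,1j]; q=(z*l.conj()).sum(); a=np.angle(q); r=z-l*np.exp(1j*a)
    return P.mean(0)*1000,a,abs(q)/(abs(l)**2).sum(),abs(r)*1000
ct=np.array([[45,322],[75,28],[370,55],[345,350]])/(400/110)+[245,155]
cs=np.array([[72,200],[400,68],[660,232],[338,402]])/4.8+[265,165]
for n,im,k,e,p in(("top",t,K,E,ct),("side",s,Ks,Es,cs)):
    for q in(p,sub(im,p)):
        P=np.array([onz(k,e,x,.092)[:2] for x in q]); print(n,*[np.round(v,3) for v in rigid(P,L)])
tr=np.array([[95,303],[58,118],[245,75],[290,262]])/4+[370,210]
for q in(tr,sub(t,tr)):
    P=np.array([onz(K,E,x,.028)[:2] for x in q]); print("tray",*[np.round(v,3) for v in rigid(P,L*60/95)])
# key bar
c=[]
for im,k,e in((t,K,E),(s,Ks,Es)):
    h=cv2.cvtColor(im,cv2.COLOR_BGR2HSV); m=cv2.inRange(h,(103,100,40),(125,255,255)); m[:, :390]=0; m[:,440:]=0; m[:240]=0; m[330:]=0
    ct_=max(cv2.findContours(m,0,1)[0],key=cv2.contourArea); r=cv2.minAreaRect(ct_); print("rect",r)
    c.append(np.argwhere(m>0)[:,::-1].mean(0))
    if im is t:
        b=cv2.boxPoints(r); B=np.array([onz(k,e,x,.104)[:2] for x in b]); print("key@104",B.mean(0).round(4))
        d=max((B[1]-B[0],B[2]-B[1]),key=np.linalg.norm); print("len",np.linalg.norm(d),"yaw",np.degrees(np.arctan2(d[1],d[0])))
print("tri",tri((K,E),c[0],(Ks,Es),c[1]))
E
python3 m.py
```

```text
cam [ 0.415 -0.038  1.116] [ 0.007 -0.54   0.644]
top [576.996  12.655] -0.074 0.981 [2.852 2.182 2.828 2.141]
top [577.667  14.373] -0.083 0.979 [4.027 3.797 2.399 3.61 ]
side [575.289   2.052] -0.097 0.958 [2.942 8.825 7.115 6.394]
side [576.348   3.918] -0.091 0.964 [ 0.648 11.333  8.048  4.393]
tray [ 469.212 -250.622] 0.224 0.96 [3.532 5.218 2.924 3.421]
tray [ 467.649 -247.889] 0.216 0.947 [4.436 6.444 3.552 3.971]
rect ((420.2783203125, 256.4009704589844), (28.750059127807617, 6.507614612579346), 60.945396423339844)
key@104 [ 0.4677 -0.2519]
len 0.06334244154903576 yaw -150.9180201802086
rect ((406.64715576171875, 300.41180419921875), (9.216353416442871, 36.38034439086914), 14.03624439239502)
tri (array([ 0.46882946, -0.2553488 ,  0.08870176]), np.float64(0.0009351330419101168))
```

```bash
cat > m2.py <<'E'
from h import *
t,K,E=cam("top"); s,Ks,Es=cam("side")
o=lambda p,s,off: np.array(p)/s+off-.5+.5/s
print("collar top",onz(K,E,o((208,182),400/110,np.array([245,155])),.110).round(4),"side",onz(Ks,Es,o((362,183),4.8,np.array([265,165])),.110).round(4))
def brass(im,box):
    x0,y0,x1,y1=box; h=cv2.cvtColor(im[y0:y1,x0:x1],cv2.COLOR_BGR2HSV)
    return x0,y0,h
T={'a':(262,221,278,240),'b':(268,164,284,184),'c':(325,169,342,188),'d':(320,227,336,246)}
S={'a':(288,186,306,204),'b':(335,170,352,190),'c':(375,192,392,214),'d':(327,218,348,240)}
ne={}
for n in'abcd':
    r=[]
    for im,b in((t,T[n]),(s,S[n])):
        x0,y0,h=brass(im,b); m=cv2.inRange(h,(8,105,60),(24,255,255))|cv2.inRange(h,(0,105,50),(8,255,255))
        m=cv2.morphologyEx(m,cv2.MORPH_OPEN,np.ones((3,3),np.uint8))
        k,l,st,ce=cv2.connectedComponentsWithStats(m); i=1+np.argmax(st[1:,4]); 
        cc=max(cv2.findContours((l==i).astype(np.uint8),0,1)[0],key=cv2.contourArea); r.append((ce[i]+[x0,y0],st[i]))
    x,e=tri((K,E),r[0][0],(Ks,Es),r[1][0]); ne[n]=x
    print(n,x.round(4),round(e,4),r[0][0].round(1),r[0][1][2:],r[1][0].round(1),r[1][1][2:])
P=np.array([ne[n][:2] for n in'abcd']); L=np.array([[-65,65],[65,65],[65,-65],[-65,-65]])/1000
z=(P-P.mean(0))@[1,1j]; l=L@[1,1j]; q=(z*l.conj()).sum(); print(P.mean(0),np.angle(q),abs(q)/(abs(l)**2).sum())
# plate edges by subpixel gradient, iterated
def edges(im,k,e,pose):
    cx,cy,a=pose; g=cv2.GaussianBlur(cv2.cvtColor(im,cv2.COLOR_BGR2GRAY),(0,0),.8).astype(np.float32)
    R=np.array([[np.cos(a),-np.sin(a)],[np.sin(a),np.cos(a)]]); out=[]
    for nx,ny in((1,0),(0,1),(-1,0),(0,-1)):
        n=np.array([nx,ny]); tt=np.array([-ny,nx]); offs=[]
        ds=np.arange(-.012,.0121,.0005)
        for u in np.linspace(-.085,.085,35):
            pr=[]
            for d in ds:
                w=R@(n*(.095+d)+tt*u)+[cx,cy]; pr.append(proj(k,e,[*w,.092]))
            pr=np.float32(pr); v=cv2.remap(g,pr[:,0].copy(),pr[:,1].copy(),cv2.INTER_CUBIC)[:,0]
            gr=-np.gradient(v); offs.append((u,ds[np.argmax(gr)]))
        offs=np.array(offs); med=np.median(offs[:,1]); ok=abs(offs[:,1]-med)<.002
        f=np.polyfit(offs[ok,0],offs[ok,1],1); out.append((round(f[1]*1000,2),round(f[0],4),ok.sum()))
    return out
print("top",edges(t,K,E,(.577,.010,-.08))); print("side",edges(s,Ks,Es,(.577,.010,-.08)))
E
python3 m2.py
```

```text
collar top [0.5784 0.0131 0.11  ] side [0.5737 0.0056 0.11  ]
a [0.519  0.0829 0.1239] 0.001 [268.9 230.2] [ 13  14 129] [296.  192.6] [ 18  16 231]
b [0.6485 0.0716 0.109 ] 0.0037 [275.9 174.1] [ 13  13 124] [343.3 178.3] [ 17  17 212]
c [ 0.6403 -0.0577  0.1074] 0.0054 [333.1 179. ] [ 13  13 123] [385.  203.4] [ 14  15 154]
d [ 0.5103 -0.0461  0.0998] 0.0028 [327.4 236.4] [ 12  13 122] [336.7 230.2] [ 15  14 145]
[0.57951225 0.012707  ] -0.07649581774441849 0.9987649244022696
top [(np.float64(0.61), np.float64(-0.0068), np.int64(21)), (np.float64(2.55), np.float64(-0.0033), np.int64(32)), (np.float64(-2.27), np.float64(0.0028), np.int64(35)), (np.float64(-6.4), np.float64(0.0012), np.int64(35))]
side [(np.float64(-0.62), np.float64(0.0079), np.int64(24)), (np.float64(3.86), np.float64(0.0255), np.int64(7)), (np.float64(-1.56), np.float64(0.0023), np.int64(35)), (np.float64(-1.07), np.float64(-0.0096), np.int64(22))]
```

```bash
python3 -m crank '{"travel":[[3,-4,1.4],[6,-8,2.8],[9,-12,4.2],[12,-16,5.6],[14,-20,7]],"turn":[[0,0,-7],[0,0,-14],[0,0,-21],[0,0,-28],[0,0,-34]],"gripper":[0,0,0,0,0]}' 60
python3 -m crank '{"travel":[[3,-4,0],[6,-8,0],[9,-12,0],[12,-16,0],[14,-20,0]],"turn":[[0,0,-7],[0,0,-14],[0,0,-21],[0,0,-28],[0,0,-34]],"gripper":[0,0,0,0,0]}'
python3 -c "
from workcell import bot
o=bot.observe();print(o['qpos'].round(3))"
```

```text
clock: 0.9
position: [0.3118, 0.4027, 0.3005]
tool_rot: [3.141, -0.0, 2.263]
force: [0.7, -0.2, 1.3]
grip_width: 0.0855
finger_force: 0.0
clock: 1.4
position: [0.452, 0.2025, 0.3003]
tool_rot: [3.141, -0.0, 1.669]
force: [0.4, 0.2, 0.0]
grip_width: 0.0853
finger_force: 0.0
[-0.856  0.25   0.387  1.861 -0.108  1.05  -0.328]
```

```bash
python3 -m crank '{"travel":[[0.2,-4.5,0],[0.4,-9,0],[0.6,-13.5,0],[0.8,-18,0],[1,-22,0]],"turn":[[0,0,-7],[0,0,-14],[0,0,-21],[0,0,-28],[0,0,-34]],"gripper":[0,0,0,0,0]}'
python3 -m crank '{"travel":[[0.2,-4.5,0],[0.4,-9,-2],[0.6,-13.5,-4],[0.6,-18,-7],[0.6,-23.3,-10]],"turn":[[0,0,-7],[0,0,-14],[0,0,-21],[0,0,-28],[0,0,-33]],"gripper":[0,0,0,0,0]}'
python3 -m crank '{"travel":[[0,0,0],[0,0,0],[0,0,0],[0,0,0],[0,0,0]],"turn":[[0,0,0],[0,0,0],[0,0,0],[0,0,0],[0,0,0]],"gripper":[0,0,0,0,0]}'
python3 - <<'E'
from h import *
o=bot.observe();print(o['qpos'].round(3),o['position'],o['tool_rot'])
s,Ks,Es=cam("side"); t,K,E=cam("top")
cv2.imwrite("pics/s3.png",np.hstack([cv2.resize(s[180:380,320:520],(400,400)),cv2.resize(t[190:330,340:480],(400,400))]))
E
```

```text
clock: 1.9
position: [0.4603, -0.0177, 0.3003]
tool_rot: [3.141, -0.001, 1.076]
force: [0.9, 0.9, 0.3]
grip_width: 0.0854
finger_force: 0.0
clock: 2.4
position: [0.4665, -0.237, 0.2063]
tool_rot: [3.141, -0.0, 0.501]
force: [1.3, 1.3, -0.0]
grip_width: 0.0855
finger_force: 0.0
clock: 2.9
position: [0.4672, -0.2346, 0.208]
tool_rot: [3.141, -0.001, 0.508]
force: [-0.1, 0.4, -0.8]
grip_width: 0.0851
finger_force: 0.0
[-0.167  0.481  0.715  1.919 -0.403  0.887 -0.312] [ 0.46720603 -0.23459367  0.20797921] [ 3.14129141e+00 -1.18625725e-03  5.07579863e-01]
```

View pics/s3.png

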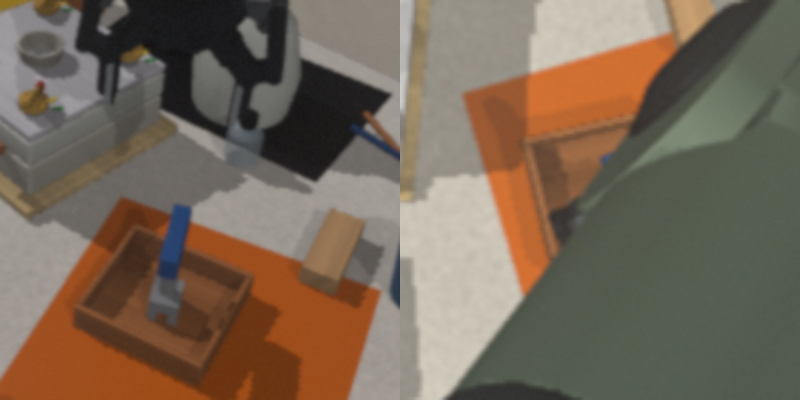

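Picture: the side half shows the gripper above and behind the key, whose blue bar is at crop (175,240) and free of the fingers. In the top half the arm hides the tray.

```bash
python3 -m crank '{"travel":[[0.1,-1,-1.5],[0.1,-1.8,-4],[0.1,-1.8,-6.5],[0.1,-1.8,-9.5],[0.1,-1.8,-11.5]],"turn":[[0,0,0],[0,0,0],[0,0,0],[0,0,0],[0,0,0]],"gripper":[0,0,0,0,0]}'
python3 -m crank '{"travel":[[0,0,-1],[0,0,-1.9],[0,0,-1.9],[0,0,-1.9],[0,0,-1.9]],"turn":[[0,0,0],[0,0,0],[0,0,0],[0,0,0],[0,0,0]],"gripper":[0,0,0,0.5,1]}' 60
python3 -m crank '{"travel":[[0,0,0],[0,0,0],[0,0,0],[0,0,0],[0,0,0]],"turn":[[0,0,0],[0,0,0],[0,0,0],[0,0,0],[0,0,0]],"gripper":[1,1,1,1,1]}' 60
```

```text
clock: 3.5
position: [0.4674, -0.253, 0.0909]
tool_rot: [-3.141, 0.0, 0.506]
force: [0.8, 0.6, 0.1]
grip_width: 0.0852
finger_force: 0.0
clock: 4.0
position: [0.4681, -0.2537, 0.0742]
tool_rot: [3.141, -0.001, 0.506]
force: [1.2, -0.5, -0.3]
grip_width: 0.059
finger_force: 0.0
clock: 4.5
position: [0.4679, -0.2537, 0.0736]
tool_rot: [3.141, -0.0, 0.506]
force: [0.3, -0.5, 4.7]
grip_width: 0.0149
finger_force: 59.8
```

```bash
python3 -m crank '{"travel":[[0,0,4],[0,0,8],[0,0,12.5],[0,1,16],[0,3,17.6]],"turn":[[0,0,0],[0,0,0],[0,0,0],[0,0,0],[0,0,0]],"gripper":[1,1,1,1,1]}' 80
python3 -m crank '{"travel":[[1,3.5,0],[2,7,0],[3,10.5,0],[4,14,0],[4.1,17.7,0]],"turn":[[0,0,-2],[0,0,-4],[0,0,-6],[0,0,-9],[0,0,-11]],"gripper":[1,1,1,1,1]}'
python3 -m crank '{"travel":[[0,0,0],[0,0,0],[0,0,0],[0,0,0],[0,0,0]],"turn":[[0,0,0],[0,0,0],[0,0,0],[0,0,0],[0,0,0]],"gripper":[1,1,1,1,1]}'
python3 - <<'E'
from h import *
o=bot.observe();print(o['qpos'].round(3),o['position'],o['tool_rot'])
s,Ks,Es=cam("side"); t,K,E=cam("top")
cv2.imwrite("pics/s4.png",np.hstack([cv2.resize(s[100:250,265:415],(400,400)),cv2.resize(t[150:260,245:355],(400,400))]))
p=o['position']
print("bar centre",proj(Ks,Es,p+[0,0,.019]).round(1),"key foot",proj(Ks,Es,p+[0,0,-.068]).round(1))
E
```

```text
clock: 5.0
position: [0.4678, -0.2247, 0.2521]
tool_rot: [3.139, -0.002, 0.503]
force: [0.5, 0.9, -3.0]
grip_width: 0.0146
finger_force: 78.7
clock: 5.5
position: [0.509, -0.045, 0.2492]
tool_rot: [3.141, 0.0, 0.312]
force: [1.0, 0.2, -2.6]
grip_width: 0.0147
finger_force: 78.6
clock: 6.0
position: [0.5085, -0.0474, 0.2495]
tool_rot: [3.142, -0.0, 0.312]
force: [0.7, -0.1, -3.0]
grip_width: 0.0151
finger_force: 78.8
[-0.629  0.424  0.82   1.904 -0.372  0.972 -0.898] [ 0.50850867 -0.04743831  0.24946101] [ 3.14158909e+00 -5.53326320e-05  3.12181486e-01]
bar centre [337.1 153.8] key foot [336.4 196.1]
```

View pics/s4.png

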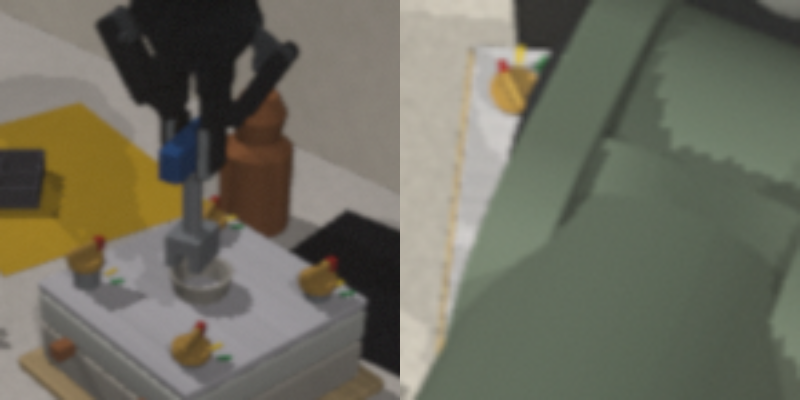

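Side half: the key hangs upright in the grip with its foot at crop (190,262), and nut d is right beneath it at (190,345). In the top half the arm hides nut d, but b is visible.

```bash
python3 -m crank '{"travel":[[0.1,0.1,-2],[0.1,0.1,-4],[0.1,0.1,-5.5],[0.1,0.1,-6.2],[0.1,0.1,-6.3]],"turn":[[0,0,0],[0,0,0],[0,0,0],[0,0,0],[0,0,0]],"gripper":[1,1,1,1,1]}'
python3 -m crank '{"travel":[[0,0,-0.1],[0,0,-0.2],[0,0,-0.3],[0,0,-0.4],[0,0,-0.5]],"turn":[[0,0,0],[0,0,0],[0,0,0],[0,0,0],[0,0,0]],"gripper":[1,1,1,1,1]}'
```

```text
clock: 6.6
position: [0.5094, -0.0458, 0.186]
tool_rot: [-3.141, 0.001, 0.313]
force: [-0.2, 0.4, -1.7]
grip_width: 0.015
finger_force: 78.8
clock: 7.1
position: [0.5097, -0.0455, 0.1815]
tool_rot: [-3.142, -0.0, 0.314]
force: [0.2, 0.3, -3.3]
grip_width: 0.0152
finger_force: 78.8
```

```bash
python3 -m crank '{"travel":[[0,0,-0.1],[0,0,-0.2],[0,0,-0.3],[0,0,-0.4],[0,0,-0.4]],"turn":[[0,0,0],[0,0,0],[0,0,0],[0,0,0],[0,0,0]],"gripper":[1,1,1,1,1]}'
```

```text
clock: 7.6
position: [0.5096, -0.0456, 0.1773]
tool_rot: [-3.142, 0.0, 0.314]
force: [0.7, 0.3, -2.6]
grip_width: 0.0144
finger_force: 78.8
```

```bash
python3 -m crank '{"travel":[[0,0,-0.1],[0,0,-0.2],[0,0,-0.3],[0,0,-0.3],[0,0,-0.3]],"turn":[[0,0,0],[0,0,0],[0,0,0],[0,0,0],[0,0,0]],"gripper":[1,1,1,1,1]}'
python3 -m crank '{"travel":[[0,0,-0.1],[0,0,-0.2],[0,0,-0.2],[0,0,-0.2],[0,0,-0.2]],"turn":[[0,0,0],[0,0,0],[0,0,0],[0,0,0],[0,0,0]],"gripper":[1,1,1,1,1]}'
```

```text
clock: 8.1
position: [0.5096, -0.0456, 0.1744]
tool_rot: [-3.142, 0.0, 0.314]
force: [0.2, -1.0, -3.0]
grip_width: 0.0143
finger_force: 78.8
clock: 8.6
position: [0.5103, -0.0458, 0.1735]
tool_rot: [-3.142, -0.002, 0.313]
force: [-3.5, -0.3, 21.7]
grip_width: 0.0146
finger_force: 82.3
```

```bash
python3 -m crank '{"travel":[[0,0,0.05],[0,0,0.1],[0,0,0.1],[0,0,0.1],[0,0,0.1]],"turn":[[0,0,0],[0,0,-2],[0,0,-4],[0,0,-7],[0,0,-10]],"gripper":[1,1,1,1,1]}'
python3 -c "
from workcell import bot
o=bot.observe();print(o['moment'],o['qpos'].round(2))"
python3 -m crank '{"travel":[[0,0,0],[0,0,0],[0,0,0],[0,0,0],[0,0,0]],"turn":[[0,0,-4],[0,0,-8],[0,0,-12],[0,0,-16],[0,0,-20]],"gripper":[1,1,1,1,1]}'
python3 -c "
from workcell import bot
o=bot.observe();print(o['moment'],o['qpos'].round(2))"
```

```text
clock: 9.1
position: [0.5103, -0.0463, 0.1738]
tool_rot: [3.14, -0.002, 0.136]
force: [1.0, -4.4, 4.3]
grip_width: 0.0149
finger_force: 80.0
[-1.13542543 -0.4506635   0.18385777] [-0.58  0.54  0.78  1.98 -0.52  0.82 -0.95]
clock: 9.6
position: [0.5105, -0.0467, 0.1738]
tool_rot: [3.14, -0.003, -0.214]
force: [3.1, -7.5, 3.4]
grip_width: 0.015
finger_force: 80.0
[-1.84150394 -0.63676145  0.25079619] [-0.64  0.58  0.88  1.98 -0.6   0.85 -1.22]
```

```bash
python3 -m crank '{"travel":[[0,0,0],[0,0,0.5],[0,0,2],[0,0,4],[0,0,6]],"turn":[[0,0,4],[0,0,7],[0,0,7],[0,0,10],[0,0,15]],"gripper":[1,1,1,1,1]}'
python3 -m crank '{"travel":[[3,2.5,0],[6,5,0],[9,7.5,0],[11.5,10,0],[13.8,11.8,0]],"turn":[[0,0,5],[0,0,10],[0,0,15],[0,0,20],[0,0,25]],"gripper":[1,1,1,1,1]}'
python3 -m crank '{"travel":[[0,0,0],[0,0,0],[0,0,0],[0,0,0],[0,0,0]],"turn":[[0,0,0],[0,0,0],[0,0,0],[0,0,0],[0,0,0]],"gripper":[1,1,1,1,1]}'
python3 - <<'E'
from h import *
o=bot.observe();print(o['qpos'].round(3),o['position'],o['tool_rot'],o['moment'])
s,Ks,Es=cam("side")
cv2.imwrite("pics/s5.png",cv2.resize(s[100:250,265:415],(600,600),interpolation=cv2.INTER_CUBIC))
p=o['position']
print("foot",proj(Ks,Es,p+[0,0,-.068]).round(1),"b",proj(Ks,Es,[.6485,.0725,.107]).round(1),"d",proj(Ks,Es,[.5103,-.0468,.106]).round(1))
E
```

```text
clock: 10.1
position: [0.5094, -0.0456, 0.2337]
tool_rot: [3.141, 0.001, 0.053]
force: [-0.3, 0.6, -3.2]
grip_width: 0.015
finger_force: 78.9
clock: 10.6
position: [0.6485, 0.0747, 0.2326]
tool_rot: [-3.141, 0.001, 0.492]
force: [0.3, 0.1, -1.9]
grip_width: 0.0147
finger_force: 78.9
clock: 11.1
position: [0.6474, 0.0721, 0.2336]
tool_rot: [-3.141, -0.0, 0.487]
force: [-0.4, -0.5, -3.7]
grip_width: 0.015
finger_force: 78.9
[-0.624  0.663  0.696  1.548 -0.459  1.099 -0.905] [0.64736258 0.0721176  0.23360914] [-3.14146731e+00 -1.70652865e-04  4.87180327e-01] [-0.03497791  0.01122831  0.04733859]
foot [342.6 156.1] b [342.2 179. ] d [336.2 227.9]
```

View pics/s5.png

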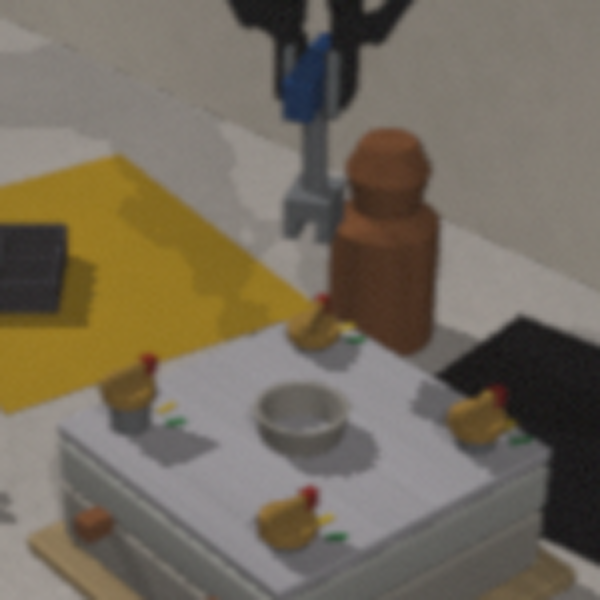

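The picture shows d turned to its yellow mark, with its red end at (310,495). The key's foot at (313,225) is in line above nut b at (315,328).

```bash
python3 -m crank '{"travel":[[0.1,0,-1],[0.1,0,-2],[0.1,0,-3],[0.1,0,-3.6],[0.1,0,-3.6]],"turn":[[0,0,0],[0,0,0],[0,0,0],[0,0,0],[0,0,0]],"gripper":[1,1,1,1,1]}'
python3 -m crank '{"travel":[[0,0,-0.1],[0,0,-0.2],[0,0,-0.3],[0,0,-0.4],[0,0,-0.5]],"turn":[[0,0,0],[0,0,0],[0,0,0],[0,0,0],[0,0,0]],"gripper":[1,1,1,1,1]}'
python3 -m crank '{"travel":[[0,0,-0.1],[0,0,-0.2],[0,0,-0.3],[0,0,-0.3],[0,0,-0.3]],"turn":[[0,0,0],[0,0,0],[0,0,0],[0,0,0],[0,0,0]],"gripper":[1,1,1,1,1]}'
```

```text
clock: 11.65
position: [0.6482, 0.0724, 0.1962]
tool_rot: [-3.141, 0.002, 0.488]
force: [1.2, -0.4, -2.6]
grip_width: 0.015
finger_force: 78.8
clock: 12.15
position: [0.6487, 0.0725, 0.1925]
tool_rot: [-3.142, -0.0, 0.488]
force: [0.1, 0.6, -2.8]
grip_width: 0.0146
finger_force: 78.8
clock: 12.65
position: [0.6486, 0.0724, 0.1894]
tool_rot: [-3.142, 0.0, 0.488]
force: [0.7, 0.7, -2.6]
grip_width: 0.0146
finger_force: 78.8
```

```bash
python3 -m crank '{"travel":[[0,0,-0.1],[0,0,-0.2],[0,0,-0.3],[0,0,-0.3],[0,0,-0.3]],"turn":[[0,0,0],[0,0,0],[0,0,0],[0,0,0],[0,0,0]],"gripper":[1,1,1,1,1]}'
python3 -m crank '{"travel":[[0,0,-0.1],[0,0,-0.2],[0,0,-0.2],[0,0,-0.2],[0,0,-0.2]],"turn":[[0,0,0],[0,0,0],[0,0,0],[0,0,0],[0,0,0]],"gripper":[1,1,1,1,1]}'
```

```text
clock: 13.15
position: [0.6486, 0.0724, 0.1864]
tool_rot: [3.142, 0.0, 0.488]
force: [0.0, -0.2, -2.7]
grip_width: 0.0151
finger_force: 78.8
clock: 13.65
position: [0.6486, 0.0724, 0.1844]
tool_rot: [-3.142, -0.0, 0.488]
force: [0.2, -1.2, -2.5]
grip_width: 0.015
finger_force: 78.8
```

```bash
python3 -m crank '{"travel":[[0,0,-0.1],[0,0,-0.2],[0,0,-0.2],[0,0,-0.2],[0,0,-0.2]],"turn":[[0,0,0],[0,0,0],[0,0,0],[0,0,0],[0,0,0]],"gripper":[1,1,1,1,1]}'
python3 -m crank '{"travel":[[0,0,-0.1],[0,0,-0.1],[0,0,-0.1],[0,0,-0.1],[0,0,-0.1]],"turn":[[0,0,0],[0,0,0],[0,0,0],[0,0,0],[0,0,0]],"gripper":[1,1,1,1,1]}'
```

```text
clock: 14.15
position: [0.6486, 0.0724, 0.1824]
tool_rot: [-3.142, -0.0, 0.488]
force: [0.9, -0.3, -2.6]
grip_width: 0.0144
finger_force: 78.8
clock: 14.65
position: [0.6486, 0.0724, 0.1814]
tool_rot: [-3.142, -0.0, 0.488]
force: [-0.1, 0.5, -1.5]
grip_width: 0.015
finger_force: 78.8
```

```bash
python3 -m crank '{"travel":[[0,0,-0.1],[0,0,-0.2],[0,0,-0.2],[0,0,-0.2],[0,0,-0.2]],"turn":[[0,0,0],[0,0,0],[0,0,0],[0,0,0],[0,0,0]],"gripper":[1,1,1,1,1]}'
```

```text
clock: 15.15
position: [0.6487, 0.0724, 0.1794]
tool_rot: [3.142, -0.0, 0.488]
force: [-0.7, 0.2, -3.2]
grip_width: 0.0147
finger_force: 78.8
```

```bash
python3 -m crank '{"travel":[[0,0,-0.1],[0,0,-0.2],[0,0,-0.2],[0,0,-0.2],[0,0,-0.2]],"turn":[[0,0,0],[0,0,0],[0,0,0],[0,0,0],[0,0,0]],"gripper":[1,1,1,1,1]}'
```

```text
clock: 15.65
position: [0.6486, 0.0724, 0.1774]
tool_rot: [-3.142, -0.0, 0.488]
force: [0.1, -1.0, -3.1]
grip_width: 0.0148
finger_force: 78.8
```

```bash
python3 -m crank '{"travel":[[0,0,-0.1],[0,0,-0.2],[0,0,-0.2],[0,0,-0.2],[0,0,-0.2]],"turn":[[0,0,0],[0,0,0],[0,0,0],[0,0,0],[0,0,0]],"gripper":[1,1,1,1,1]}'
```

```text
clock: 16.15
position: [0.6486, 0.0724, 0.1754]
tool_rot: [3.142, 0.0, 0.488]
force: [-0.1, 0.5, -2.8]
grip_width: 0.0151
finger_force: 78.8
```

```bash
python3 -m crank '{"travel":[[0,0,-0.1],[0,0,-0.2],[0,0,-0.2],[0,0,-0.2],[0,0,-0.2]],"turn":[[0,0,0],[0,0,0],[0,0,0],[0,0,0],[0,0,0]],"gripper":[1,1,1,1,1]}'
```

```text
clock: 16.65
position: [0.6486, 0.0724, 0.1734]
tool_rot: [3.142, -0.0, 0.488]
force: [0.6, 0.8, -3.1]
grip_width: 0.015
finger_force: 78.8
```

```bash
python3 -m crank '{"travel":[[0,0,-0.1],[0,0,-0.1],[0,0,-0.2],[0,0,-0.2],[0,0,-0.2]],"turn":[[0,0,0],[0,0,0],[0,0,0],[0,0,0],[0,0,0]],"gripper":[1,1,1,1,1]}'
```

```text
clock: 17.15
position: [0.6488, 0.0724, 0.172]
tool_rot: [3.142, -0.001, 0.488]
force: [-2.3, -0.0, 5.0]
grip_width: 0.0146
finger_force: 80.0
```

```bash
python3 -m crank '{"travel":[[0,0,0],[0,0,0],[0,0,0],[0,0,0],[0,0,0]],"turn":[[0,0,-3],[0,0,-6],[0,0,-10],[0,0,-15],[0,0,-20]],"gripper":[1,1,1,1,1]}'
python3 -m crank '{"travel":[[0,0,0],[0,0,0],[0,0,0],[0,0,0],[0,0,0]],"turn":[[0,0,-5],[0,0,-10],[0,0,-15],[0,0,-20],[0,0,-20]],"gripper":[1,1,1,1,1]}'
python3 -c "
from workcell import bot
o=bot.observe();print(o['moment'],o['qpos'].round(2))"
```

```text
clock: 17.65
position: [0.6492, 0.072, 0.1721]
tool_rot: [3.141, -0.002, 0.135]
force: [0.9, -1.2, 3.7]
grip_width: 0.0148
finger_force: 79.8
clock: 18.15
position: [0.6495, 0.0719, 0.1721]
tool_rot: [3.141, -0.002, -0.213]
force: [1.0, -2.1, 4.3]
grip_width: 0.0151
finger_force: 80.2
[-0.59089064 -0.45776204  0.03485966] [-0.69  0.79  0.83  1.6  -0.66  1.04 -1.45]
```

Run:
```python
from h import *
s,Ks,Es=cam("side")
cv2.imwrite("pics/s6.png",cv2.resize(s[145:245,280:400],(800,600),interpolation=cv2.INTER_CUBIC)[:600])
```

```text
(no output)
```

View pics/s6.png

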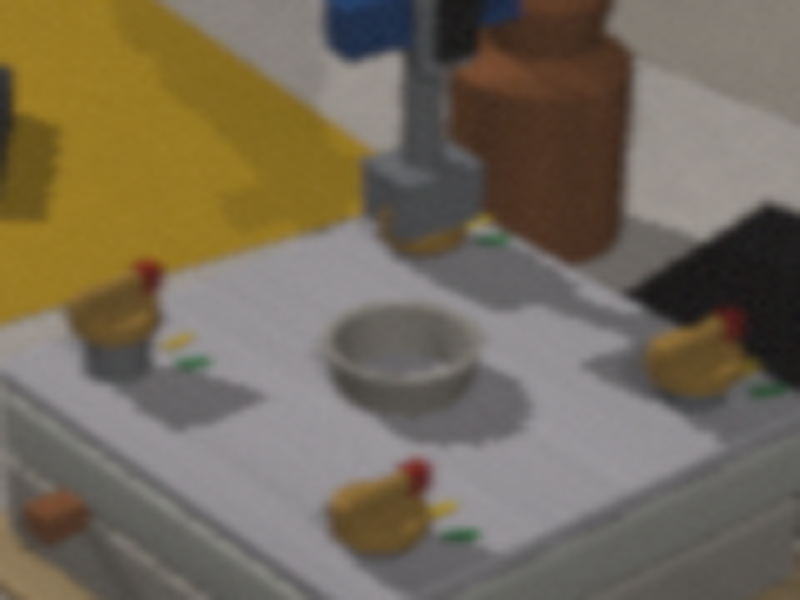

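The picture shows the key seated on nut b's base at (425,215). Nuts a, c and d have their red ends alike, at the yellow marks, so b can now be tightened on.

```bash
python3 -m crank '{"travel":[[0,0,0],[0,0,0],[0,0,0],[0,0,0],[0,0,0]],"turn":[[0,0,-5],[0,0,-10],[0,0,-15],[0,0,-20],[0,0,-24]],"gripper":[1,1,1,1,1]}'
python3 -m crank '{"travel":[[0,0,0],[0,0,0],[0,0,0],[0,0,0],[0,0,0]],"turn":[[0,0,-2],[0,0,-4],[0,0,-6],[0,0,-7],[0,0,-7]],"gripper":[1,1,1,1,1]}'
python3 -c "
from workcell import bot
o=bot.observe();print(o['moment'],o['qpos'].round(2))"
```

```text
clock: 18.7
position: [0.6495, 0.0717, 0.1721]
tool_rot: [-3.141, -0.002, -0.632]
force: [3.0, -4.3, 3.7]
grip_width: 0.015
finger_force: 79.8
clock: 19.2
position: [0.6495, 0.0716, 0.1721]
tool_rot: [-3.141, -0.002, -0.751]
force: [3.2, -3.9, 5.7]
grip_width: 0.0148
finger_force: 80.0
[-1.15120758 -0.87769904  0.17507253] [-0.75  0.85  0.96  1.61 -0.77  1.1  -1.9 ]
```

```bash
R='from workcell import bot
o=bot.observe();print(o["moment"].round(3),o["tool_rot"][2].round(3),o["force"].round(1))'
python3 -m crank '{"travel":[[0,0,0],[0,0,0],[0,0,0],[0,0,0],[0,0,0]],"turn":[[0,0,-1],[0,0,-2],[0,0,-2],[0,0,-2],[0,0,-2]],"gripper":[1,1,1,1,1]}' >/dev/null; python3 -c "$R"
python3 -m crank '{"travel":[[0,0,0],[0,0,0],[0,0,0],[0,0,0],[0,0,0]],"turn":[[0,0,-1],[0,0,-2],[0,0,-2],[0,0,-2],[0,0,-2]],"gripper":[1,1,1,1,1]}' >/dev/null; python3 -c "$R"
```

```text
[-1.249 -0.988  0.17 ] -0.785 [ 3.1 -5.3  5.3]
[-1.19  -0.977  0.168] -0.82 [ 2.7 -4.3  4.1]
```

```bash
R='from workcell import bot
o=bot.observe();print(o["moment"].round(3),o["tool_rot"][2].round(3),o["force"].round(1),o["clock"])'
python3 -m crank '{"travel":[[0,0,0],[0,0,0],[0,0,0],[0,0,0],[0,0,0]],"turn":[[0,0,-1],[0,0,-2],[0,0,-2],[0,0,-2],[0,0,-2]],"gripper":[1,1,1,1,1]}' >/dev/null; python3 -c "$R"
python3 -m crank '{"travel":[[0,0,0],[0,0,0],[0,0,0],[0,0,0],[0,0,0]],"turn":[[0,0,-1],[0,0,-2],[0,0,-2],[0,0,-2],[0,0,-2]],"gripper":[1,1,1,1,1]}' >/dev/null; python3 -c "$R"
```

```text
[-1.29  -0.996  0.462] -0.855 [ 3.  -4.9  4.5] 20.7
[-1.353 -0.961  0.781] -0.889 [ 3.6 -5.8  4.5] 21.2
```

b's moment rose from 0.17 to 0.78 N m at yaw ≈ -0.84, so it is at its stop. Now to d.

```bash
python3 -m crank '{"travel":[[0,0,0],[0,0,0],[0,0,1],[0,0,3.5],[0,0,6]],"turn":[[0,0,5],[0,0,9],[0,0,9],[0,0,9],[0,0,16]],"gripper":[1,1,1,1,1]}'
python3 -m crank '{"travel":[[-3,-2.5,0],[-6,-5,0],[-9,-7.5,0],[-11.5,-10,0],[-13.9,-11.9,0]],"turn":[[0,0,6],[0,0,12],[0,0,18],[0,0,24],[0,0,30]],"gripper":[1,1,1,1,1]}'
python3 -m crank '{"travel":[[0,0,-1.5],[0,0,-3],[0,0,-4],[0,0,-4],[0,0,-4]],"turn":[[0,0,0],[0,0,0],[0,0,0],[0,0,0],[0,0,0]],"gripper":[1,1,1,1,1]}'
```

```text
clock: 21.7
position: [0.6481, 0.0727, 0.232]
tool_rot: [3.14, 0.001, -0.613]
force: [1.4, -0.0, -2.5]
grip_width: 0.0149
finger_force: 79.0
clock: 22.2
position: [0.5081, -0.0477, 0.2318]
tool_rot: [-3.141, 0.0, -0.086]
force: [0.2, 0.3, -2.8]
grip_width: 0.0148
finger_force: 78.9
clock: 22.7
position: [0.5097, -0.0467, 0.1917]
tool_rot: [3.141, 0.0, -0.088]
force: [0.6, 0.1, -1.9]
grip_width: 0.0149
finger_force: 78.9
```

```bash
python3 -m crank '{"travel":[[0,0,-0.4],[0,0,-0.8],[0,0,-1],[0,0,-1.1],[0,0,-1.2]],"turn":[[0,0,0],[0,0,0],[0,0,0],[0,0,0],[0,0,0]],"gripper":[1,1,1,1,1]}'
python3 -m crank '{"travel":[[0,0,-0.1],[0,0,-0.2],[0,0,-0.3],[0,0,-0.4],[0,0,-0.5]],"turn":[[0,0,0],[0,0,0],[0,0,0],[0,0,0],[0,0,0]],"gripper":[1,1,1,1,1]}'
```

```text
clock: 23.2
position: [0.5096, -0.0466, 0.1794]
tool_rot: [3.142, 0.0, -0.088]
force: [-0.4, 1.0, -3.1]
grip_width: 0.0145
finger_force: 79.0
clock: 23.7
position: [0.5096, -0.0465, 0.1743]
tool_rot: [-3.142, -0.0, -0.088]
force: [0.5, -0.3, -3.0]
grip_width: 0.0146
finger_force: 79.0
```

```bash
python3 -m crank '{"travel":[[0,0,-0.1],[0,0,-0.1],[0,0,-0.1],[0,0,-0.1],[0,0,-0.1]],"turn":[[0,0,0],[0,0,0],[0,0,0],[0,0,0],[0,0,0]],"gripper":[1,1,1,1,1]}'
python3 -m crank '{"travel":[[0,0,0],[0,0,0],[0,0,0],[0,0,0],[0,0,0]],"turn":[[0,0,-5],[0,0,-10],[0,0,-15],[0,0,-20],[0,0,-24]],"gripper":[1,1,1,1,1]}'
python3 -m crank '{"travel":[[0,0,0],[0,0,0],[0,0,0],[0,0,0],[0,0,0]],"turn":[[0,0,-4],[0,0,-8],[0,0,-12],[0,0,-14],[0,0,-15]],"gripper":[1,1,1,1,1]}'
python3 -c 'from workcell import bot
o=bot.observe();print(o["moment"].round(3),o["qpos"].round(2))'
```

```text
clock: 24.2
position: [0.5098, -0.0467, 0.1737]
tool_rot: [-3.141, -0.001, -0.088]
force: [-2.4, 0.4, 4.8]
grip_width: 0.0148
finger_force: 80.0
clock: 24.7
position: [0.51, -0.0474, 0.1738]
tool_rot: [3.141, -0.002, -0.51]
force: [-0.2, -4.1, 3.0]
grip_width: 0.0149
finger_force: 79.9
clock: 25.2
position: [0.5101, -0.0476, 0.1738]
tool_rot: [3.141, -0.002, -0.77]
force: [0.6, -4.3, 4.3]
grip_width: 0.0153
finger_force: 80.1
[-1.385 -0.072  0.2  ] [-0.72  0.67  1.03  1.98 -0.73  0.92 -1.64]
```

```bash
R='from workcell import bot
o=bot.observe();print(o["moment"].round(3),o["tool_rot"][2].round(3),o["force"].round(1),o["clock"])'
python3 -m crank '{"travel":[[0,0,0],[0,0,0],[0,0,0],[0,0,0],[0,0,0]],"turn":[[0,0,-1],[0,0,-2],[0,0,-3],[0,0,-4],[0,0,-4]],"gripper":[1,1,1,1,1]}' >/dev/null; python3 -c "$R"
python3 -m crank '{"travel":[[0,0,0],[0,0,0],[0,0,0],[0,0,0],[0,0,0]],"turn":[[0,0,-1],[0,0,-2],[0,0,-2],[0,0,-2],[0,0,-2]],"gripper":[1,1,1,1,1]}' >/dev/null; python3 -c "$R"
```

```text
[-1.48  -0.042  0.256] -0.839 [-0.  -5.2  3.8] 25.7
[-1.586 -0.051  0.67 ] -0.873 [ 0.6 -6.1  3.4] 26.2
```

```bash
python3 -m crank '{"travel":[[0,0,0],[0,0,0],[0,0,1],[0,0,3.5],[0,0,6.2]],"turn":[[0,0,5],[0,0,9],[0,0,9],[0,0,9],[0,0,16]],"gripper":[1,1,1,1,1]}'
python3 -m crank '{"travel":[[0.2,3,0],[0.4,6,0],[0.6,9,0],[0.9,12,0],[0.9,12.9,0]],"turn":[[0,0,6],[0,0,12],[0,0,18],[0,0,24],[0,0,31]],"gripper":[1,1,1,1,1]}'
python3 -m crank '{"travel":[[0,0,-1],[0,0,-2],[0,0,-2.5],[0,0,-2.7],[0,0,-2.7]],"turn":[[0,0,0],[0,0,0],[0,0,0],[0,0,0],[0,0,0]],"gripper":[1,1,1,1,1]}'
python3 - <<'E'
from h import *
s,Ks,Es=cam("side"); p=bot.observe()['position']; print(p,proj(Ks,Es,p+[0,0,-.068]))
cv2.imwrite("pics/s7.png",cv2.resize(s[145:245,270:390],(800,600),interpolation=cv2.INTER_CUBIC)[:600])
E
```

```text
clock: 26.7
position: [0.5091, -0.0466, 0.2362]
tool_rot: [3.14, 0.001, -0.597]
force: [0.8, 0.4, -3.3]
grip_width: 0.0145
finger_force: 79.1
clock: 27.2
position: [0.5186, 0.0858, 0.2356]
tool_rot: [-3.141, 0.001, -0.048]
force: [-0.2, -0.0, -2.6]
grip_width: 0.0151
finger_force: 78.9
clock: 27.7
position: [0.5185, 0.0817, 0.2081]
tool_rot: [3.141, 0.001, -0.055]
force: [-0.8, -0.2, -2.6]
grip_width: 0.0148
finger_force: 78.8
[0.51869058 0.08194035 0.20840856] [295.61857712 186.09308763]
```

View pics/s7.png

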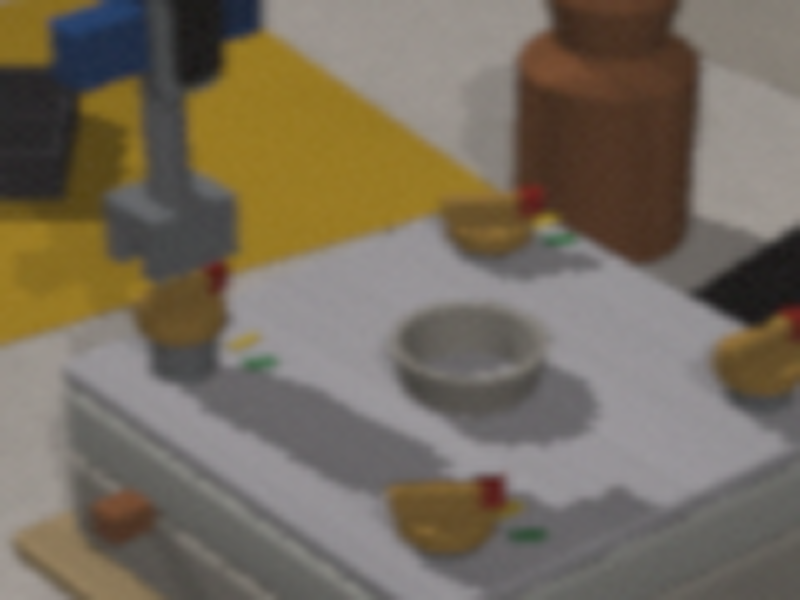

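The picture shows b and d with red ends turned to green, both tight. The key is over a, with its foot at about (172,235) against the sleeve at (184,355), so I need to shift about 1.5 mm in +x.

```bash
python3 -m crank '{"travel":[[0.15,0,-0.2],[0.15,0,-0.4],[0.15,0,-0.5],[0.15,0,-0.6],[0.15,0,-0.7]],"turn":[[0,0,0],[0,0,0],[0,0,0],[0,0,0],[0,0,0]],"gripper":[1,1,1,1,1]}'
python3 -m crank '{"travel":[[0,0,-0.1],[0,0,-0.2],[0,0,-0.3],[0,0,-0.3],[0,0,-0.3]],"turn":[[0,0,0],[0,0,0],[0,0,0],[0,0,0],[0,0,0]],"gripper":[1,1,1,1,1]}'
python3 -m crank '{"travel":[[0,0,-0.1],[0,0,-0.2],[0,0,-0.2],[0,0,-0.2],[0,0,-0.2]],"turn":[[0,0,0],[0,0,0],[0,0,0],[0,0,0],[0,0,0]],"gripper":[1,1,1,1,1]}'
```

```text
clock: 28.25
position: [0.5201, 0.0825, 0.2014]
tool_rot: [-3.142, -0.0, -0.053]
force: [0.4, -0.4, -2.8]
grip_width: 0.0147
finger_force: 78.8
clock: 28.75
position: [0.5201, 0.0824, 0.1984]
tool_rot: [-3.142, -0.0, -0.053]
force: [0.5, -0.2, -3.0]
grip_width: 0.0151
finger_force: 78.8
clock: 29.25
position: [0.5202, 0.0824, 0.1964]
tool_rot: [-3.142, -0.0, -0.053]
force: [-0.3, -0.3, -2.9]
grip_width: 0.0151
finger_force: 78.8
```

```bash
python3 -m crank '{"travel":[[0,0,-0.1],[0,0,-0.2],[0,0,-0.2],[0,0,-0.2],[0,0,-0.2]],"turn":[[0,0,0],[0,0,0],[0,0,0],[0,0,0],[0,0,0]],"gripper":[1,1,1,1,1]}'
python3 -m crank '{"travel":[[0,0,-0.1],[0,0,-0.1],[0,0,-0.2],[0,0,-0.2],[0,0,-0.2]],"turn":[[0,0,0],[0,0,0],[0,0,0],[0,0,0],[0,0,0]],"gripper":[1,1,1,1,1]}'
```

```text
clock: 29.75
position: [0.5201, 0.0824, 0.1944]
tool_rot: [-3.142, -0.0, -0.053]
force: [0.1, 0.3, -3.2]
grip_width: 0.0147
finger_force: 78.8
clock: 30.25
position: [0.5201, 0.0824, 0.1924]
tool_rot: [-3.142, 0.0, -0.053]
force: [-0.1, 0.5, -3.2]
grip_width: 0.0147
finger_force: 78.8
```

```bash
python3 -m crank '{"travel":[[0,0,-0.1],[0,0,-0.1],[0,0,-0.2],[0,0,-0.2],[0,0,-0.2]],"turn":[[0,0,0],[0,0,0],[0,0,0],[0,0,0],[0,0,0]],"gripper":[1,1,1,1,1]}'
```

```text
clock: 30.75
position: [0.5201, 0.0824, 0.1904]
tool_rot: [3.142, 0.0, -0.053]
force: [0.4, 0.1, -2.6]
grip_width: 0.0148
finger_force: 78.8
```

```bash
python3 -m crank '{"travel":[[0,0,-0.1],[0,0,-0.1],[0,0,-0.2],[0,0,-0.2],[0,0,-0.2]],"turn":[[0,0,0],[0,0,0],[0,0,0],[0,0,0],[0,0,0]],"gripper":[1,1,1,1,1]}'
```

```text
clock: 31.25
position: [0.5201, 0.0824, 0.1884]
tool_rot: [3.142, 0.0, -0.053]
force: [-0.5, -0.7, -2.5]
grip_width: 0.0149
finger_force: 78.8
```

```bash
python3 -m crank '{"travel":[[0,0,-0.1],[0,0,-0.1],[0,0,-0.2],[0,0,-0.2],[0,0,-0.2]],"turn":[[0,0,0],[0,0,0],[0,0,0],[0,0,0],[0,0,0]],"gripper":[1,1,1,1,1]}'
```

```text
clock: 31.75
position: [0.5203, 0.0824, 0.1867]
tool_rot: [-3.141, -0.0, -0.053]
force: [-1.2, -0.8, 5.0]
grip_width: 0.0147
finger_force: 80.1
```

```bash
R='from workcell import bot
o=bot.observe();print(o["moment"].round(3),o["tool_rot"][2].round(3),o["force"].round(1),o["qpos"].round(2))'
python3 -m crank '{"travel":[[0,0,0],[0,0,0],[0,0,0],[0,0,0],[0,0,0]],"turn":[[0,0,-4],[0,0,-8],[0,0,-12],[0,0,-15],[0,0,-15]],"gripper":[1,1,1,1,1]}'; python3 -c "$R"
```

```text
clock: 32.25
position: [0.5205, 0.0821, 0.1867]
tool_rot: [3.141, -0.001, -0.317]
force: [-0.5, -2.3, 6.5]
grip_width: 0.0149
finger_force: 80.3
[-0.409  0.159  0.133] -0.317 [-0.5 -2.3  6.5] [-0.92  0.62  0.95  1.93 -0.64  0.92 -1.53]
```

Moment is 0.13 N m, so the nut is turning. Continue.

```bash
R='from workcell import bot
o=bot.observe();print(o["moment"].round(3),o["tool_rot"][2].round(3),o["force"].round(1),o["qpos"].round(2))'
python3 -m crank '{"travel":[[0,0,0],[0,0,0],[0,0,0],[0,0,0],[0,0,0]],"turn":[[0,0,-5],[0,0,-10],[0,0,-15],[0,0,-20],[0,0,-24]],"gripper":[1,1,1,1,1]}'; python3 -c "$R"
python3 -m crank '{"travel":[[0,0,0],[0,0,0],[0,0,0],[0,0,0],[0,0,0]],"turn":[[0,0,-1],[0,0,-2],[0,0,-4],[0,0,-6],[0,0,-6]],"gripper":[1,1,1,1,1]}'; python3 -c "$R"
```

```text
clock: 32.75
position: [0.5205, 0.0818, 0.1867]
tool_rot: [3.142, -0.001, -0.737]
force: [0.2, -3.6, 4.0]
grip_width: 0.0147
finger_force: 79.9
[-1.036 -0.043  0.208] -0.737 [ 0.2 -3.6  4. ] [-0.97  0.68  1.06  1.94 -0.73  0.97 -1.86]
clock: 33.25
position: [0.5205, 0.0819, 0.1866]
tool_rot: [-3.142, -0.001, -0.841]
force: [0.1, -4.5, 6.6]
grip_width: 0.0145
finger_force: 80.5
[-1.382 -0.1    0.317] -0.841 [ 0.1 -4.5  6.6] [-0.98  0.7   1.09  1.94 -0.75  0.98 -1.94]
```

```bash
R='from workcell import bot
o=bot.observe();print(o["moment"].round(3),o["tool_rot"][2].round(3),o["force"].round(1),o["qpos"].round(2))'
python3 -m crank '{"travel":[[0,0,0],[0,0,0],[0,0,0],[0,0,0],[0,0,0]],"turn":[[0,0,-1],[0,0,-2],[0,0,-2],[0,0,-2],[0,0,-2]],"gripper":[1,1,1,1,1]}'>/dev/null; python3 -c "$R"
python3 -m crank '{"travel":[[0,0,0],[0,0,0],[0,0,1],[0,0,3.5],[0,0,5]],"turn":[[0,0,5],[0,0,9],[0,0,9],[0,0,9],[0,0,14]],"gripper":[1,1,1,1,1]}'
python3 -m crank '{"travel":[[2.4,-3,0],[4.8,-6,0],[7.2,-9,0],[9.6,-11.5,0],[11.95,-13.9,0]],"turn":[[0,0,6],[0,0,12],[0,0,18],[0,0,24],[0,0,30]],"gripper":[1,1,1,1,1]}'
python3 -m crank '{"travel":[[0,0,-1],[0,0,-2],[0,0,-3],[0,0,-3.5],[0,0,-3.5]],"turn":[[0,0,0],[0,0,0],[0,0,0],[0,0,0],[0,0,0]],"gripper":[1,1,1,1,1]}'
python3 - <<'E'
from h import *
s,Ks,Es=cam("side"); p=bot.observe()['position']; print(p,proj(Ks,Es,p+[0,0,-.068]),proj(Ks,Es,[*p[:2],.1]))
cv2.imwrite("pics/s8.png",cv2.resize(s[145:245,290:410],(800,600),interpolation=cv2.INTER_CUBIC)[:600])
E
```

```text
[-1.499 -0.176  0.646] -0.874 [-0.9 -5.6  6.4] [-0.99  0.71  1.1   1.94 -0.76  0.99 -1.97]
clock: 34.25
position: [0.52, 0.0825, 0.2378]
tool_rot: [3.141, 0.0, -0.632]
force: [-0.6, 0.1, -2.4]
grip_width: 0.0148
finger_force: 79.0
clock: 34.75
position: [0.6402, -0.0575, 0.2366]
tool_rot: [-3.141, 0.001, -0.104]
force: [-0.4, 0.5, -2.3]
grip_width: 0.015
finger_force: 79.0
clock: 35.25
position: [0.6391, -0.0555, 0.2006]
tool_rot: [-3.142, 0.001, -0.105]
force: [-0.2, -0.2, -2.2]
grip_width: 0.0148
finger_force: 79.0
[ 0.6393977  -0.05579118  0.20128134] [383.77130036 192.9521372 ] [382.50405726 206.26754103]
```

View pics/s8.png

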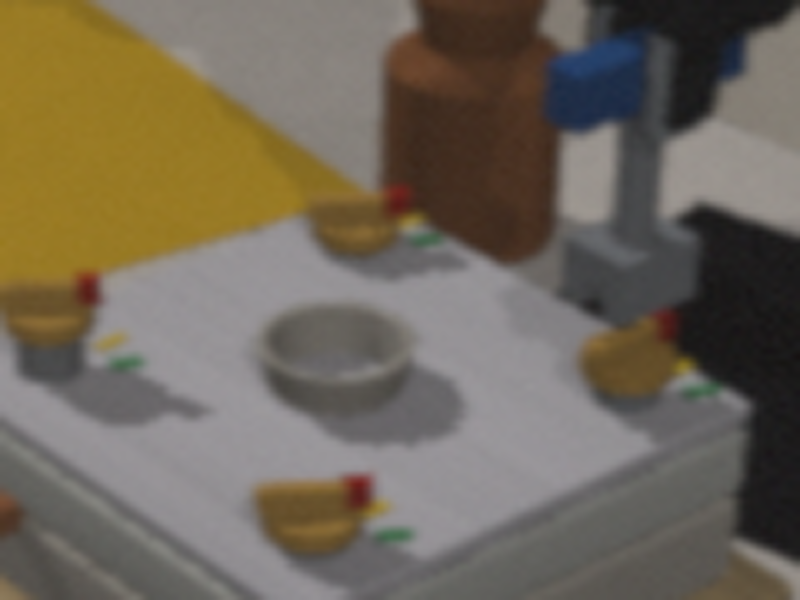

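The picture shows a tight. The key is over c, with nut c's base at (627,365) against an expected 617, so I shift about 2 mm in -y.

```bash
python3 -m crank '{"travel":[[0,-0.18,0],[0,-0.18,-0.2],[0,-0.18,-0.4],[0,-0.18,-0.5],[0,-0.18,-0.6]],"turn":[[0,0,0],[0,0,0],[0,0,0],[0,0,0],[0,0,0]],"gripper":[1,1,1,1,1]}'
python3 -m crank '{"travel":[[0,0,-0.1],[0,0,-0.2],[0,0,-0.3],[0,0,-0.3],[0,0,-0.3]],"turn":[[0,0,0],[0,0,0],[0,0,0],[0,0,0],[0,0,0]],"gripper":[1,1,1,1,1]}'
python3 -m crank '{"travel":[[0,0,-0.1],[0,0,-0.2],[0,0,-0.3],[0,0,-0.3],[0,0,-0.3]],"turn":[[0,0,0],[0,0,0],[0,0,0],[0,0,0],[0,0,0]],"gripper":[1,1,1,1,1]}' | grep -A3 pos
```

```text
clock: 35.8
position: [0.6396, -0.0583, 0.1953]
tool_rot: [-3.142, 0.0, -0.105]
force: [-0.3, 0.6, -2.7]
grip_width: 0.0149
finger_force: 79.0
clock: 36.3
position: [0.6396, -0.0583, 0.1924]
tool_rot: [-3.142, 0.0, -0.105]
force: [0.2, 0.4, -3.0]
grip_width: 0.0145
finger_force: 79.0
position: [0.6396, -0.0584, 0.1894]
tool_rot: [-3.142, 0.0, -0.105]
force: [0.6, 0.0, -2.9]
grip_width: 0.0147
```

```bash
python3 -m crank '{"travel":[[0,0,-0.1],[0,0,-0.2],[0,0,-0.3],[0,0,-0.3],[0,0,-0.3]],"turn":[[0,0,0],[0,0,0],[0,0,0],[0,0,0],[0,0,0]],"gripper":[1,1,1,1,1]}' | grep -A2 pos
```

```text
position: [0.6396, -0.0584, 0.1864]
tool_rot: [3.142, 0.0, -0.105]
force: [-0.2, -0.1, -2.6]
```

```bash
python3 -m crank '{"travel":[[0,0,-0.1],[0,0,-0.1],[0,0,-0.2],[0,0,-0.2],[0,0,-0.2]],"turn":[[0,0,0],[0,0,0],[0,0,0],[0,0,0],[0,0,0]],"gripper":[1,1,1,1,1]}' | grep -A2 pos
```

```text
position: [0.6396, -0.0584, 0.1844]
tool_rot: [3.142, -0.0, -0.105]
force: [0.1, -0.7, -2.3]
```

```bash
python3 -m crank '{"travel":[[0,0,-0.1],[0,0,-0.1],[0,0,-0.2],[0,0,-0.2],[0,0,-0.2]],"turn":[[0,0,0],[0,0,0],[0,0,0],[0,0,0],[0,0,0]],"gripper":[1,1,1,1,1]}' | grep -A2 pos
```

```text
position: [0.6396, -0.0583, 0.1824]
tool_rot: [-3.142, 0.0, -0.105]
force: [0.3, -1.0, -3.1]
```

```bash
python3 -m crank '{"travel":[[0,0,-0.1],[0,0,-0.1],[0,0,-0.2],[0,0,-0.2],[0,0,-0.2]],"turn":[[0,0,0],[0,0,0],[0,0,0],[0,0,0],[0,0,0]],"gripper":[1,1,1,1,1]}' | grep -A2 pos
```

```text
position: [0.6396, -0.0584, 0.1804]
tool_rot: [3.142, 0.0, -0.105]
force: [1.1, -0.3, -3.2]
```

```bash
python3 -m crank '{"travel":[[0,0,-0.1],[0,0,-0.1],[0,0,-0.2],[0,0,-0.2],[0,0,-0.2]],"turn":[[0,0,0],[0,0,0],[0,0,0],[0,0,0],[0,0,0]],"gripper":[1,1,1,1,1]}' | grep -A2 pos
```

```text
position: [0.6396, -0.0583, 0.1784]
tool_rot: [-3.142, 0.0, -0.105]
force: [-0.3, 0.3, -3.0]
```

```bash
python3 -m crank '{"travel":[[0,0,-0.1],[0,0,-0.1],[0,0,-0.1],[0,0,-0.1],[0,0,-0.1]],"turn":[[0,0,0],[0,0,0],[0,0,0],[0,0,0],[0,0,0]],"gripper":[1,1,1,1,1]}' | grep -A2 pos
```

```text
position: [0.6399, -0.0586, 0.1782]
tool_rot: [-3.141, -0.001, -0.105]
force: [-1.6, 1.0, 8.7]
```

```bash
R='from workcell import bot
o=bot.observe();print(o["moment"].round(3),o["tool_rot"][2].round(3),o["force"].round(1),o["position"].round(4))'
python3 -m crank '{"travel":[[0,0,0],[0,0,0],[0,0,0],[0,0,0],[0,0,0]],"turn":[[0,0,-4],[0,0,-8],[0,0,-12],[0,0,-15],[0,0,-15]],"gripper":[1,1,1,1,1]}'>/dev/null; python3 -c "$R"
python3 -m crank '{"travel":[[0,0,0],[0,0,0],[0,0,0],[0,0,0],[0,0,0]],"turn":[[0,0,-5],[0,0,-10],[0,0,-15],[0,0,-20],[0,0,-24]],"gripper":[1,1,1,1,1]}'>/dev/null; python3 -c "$R"
```

```text
[0.29  0.459 0.092] -0.369 [-1.6  0.1  8.3] [ 0.64   -0.0585  0.1781]
[-0.428  0.339  0.267] -0.789 [-1.3 -1.1  6.5] [ 0.64   -0.0589  0.1782]
```

```bash
R='from workcell import bot
o=bot.observe();print(o["moment"].round(3),o["tool_rot"][2].round(3),o["force"].round(1),o["clock"])'
python3 -m crank '{"travel":[[0,0,0],[0,0,0],[0,0,0],[0,0,0],[0,0,0]],"turn":[[0,0,-1],[0,0,-2],[0,0,-3],[0,0,-3],[0,0,-3]],"gripper":[1,1,1,1,1]}'>/dev/null; python3 -c "$R"
python3 -m crank '{"travel":[[0,0,0],[0,0,0],[0,0,0],[0,0,0],[0,0,0]],"turn":[[0,0,-1],[0,0,-2],[0,0,-2],[0,0,-2],[0,0,-2]],"gripper":[1,1,1,1,1]}'>/dev/null; python3 -c "$R"
```

```text
[-0.4    0.232  0.303] -0.838 [-1.9 -2.1  6.7] 41.3
[-0.459  0.244  0.611] -0.873 [-0.8 -2.2  7.4] 41.8
```

c is tight too. Now back to the tray.

```bash
python3 -m crank '{"travel":[[0,0,0],[0,0,0],[0,0,1.5],[0,0,4.5],[0,0,7.5]],"turn":[[0,0,5],[0,0,9],[0,0,9],[0,0,9],[0,0,13]],"gripper":[1,1,1,1,1]}'
python3 -m crank '{"travel":[[-1.8,-2,0],[-3.6,-4,0],[-5.4,-6,0],[-7.2,-8,0],[-9,-10,0]],"turn":[[0,0,7],[0,0,14],[0,0,21],[0,0,28],[0,0,33]],"gripper":[1,1,1,1,1]}'
python3 -m crank '{"travel":[[-1.8,-2,0],[-3.6,-4,0],[-5.4,-6,0],[-7.2,-8,0],[-8.2,-9.4,0]],"turn":[[0,0,7],[0,0,14],[0,0,21],[0,0,28],[0,0,33]],"gripper":[1,1,1,1,1]}'
python3 -m crank '{"travel":[[0,0,-2],[0,0,-5],[0,0,-8],[0,0,-10],[0,0,-10]],"turn":[[0,0,0],[0,0,0],[0,0,0],[0,0,0],[0,0,0]],"gripper":[1,1,1,1,1]}'
```

```text
clock: 42.3
position: [0.6393, -0.0584, 0.2538]
tool_rot: [3.141, 0.001, -0.649]
force: [0.2, -0.4, -2.4]
grip_width: 0.0144
finger_force: 79.1
clock: 42.8
position: [0.5487, -0.1592, 0.2533]
tool_rot: [-3.141, -0.0, -0.068]
force: [0.5, -1.1, -2.6]
grip_width: 0.0147
finger_force: 79.0
clock: 43.3
position: [0.466, -0.254, 0.2534]
tool_rot: [3.141, -0.0, 0.506]
force: [0.2, 0.1, -2.2]
grip_width: 0.015
finger_force: 79.0
clock: 43.8
position: [0.4665, -0.2521, 0.1511]
tool_rot: [-3.139, 0.002, 0.503]
force: [-0.1, -0.5, -2.1]
grip_width: 0.0149
finger_force: 78.9
```

```bash
python3 -m crank '{"travel":[[0.2,0,-2],[0.2,0,-4],[0.2,0,-5.5],[0.2,0,-6.8],[0.2,0,-7]],"turn":[[0,0,0],[0,0,0],[0,0,0],[0,0,0],[0,0,0]],"gripper":[1,1,1,1,1]}'
python3 -m crank '{"travel":[[0,0,-0.2],[0,0,-0.4],[0,0,-0.6],[0,0,-0.6],[0,0,-0.6]],"turn":[[0,0,0],[0,0,0],[0,0,0],[0,0,0],[0,0,0]],"gripper":[1,1,1,1,1]}'
python3 -m crank '{"travel":[[0,0,-0.1],[0,0,-0.2],[0,0,-0.2],[0,0,-0.2],[0,0,-0.2]],"turn":[[0,0,0],[0,0,0],[0,0,0],[0,0,0],[0,0,0]],"gripper":[1,1,1,1,1]}'
```

```text
clock: 44.3
position: [0.4694, -0.2523, 0.0818]
tool_rot: [-3.141, 0.001, 0.505]
force: [1.1, 0.5, -2.5]
grip_width: 0.0146
finger_force: 79.0
clock: 44.8
position: [0.4697, -0.2524, 0.0766]
tool_rot: [3.141, -0.0, 0.506]
force: [0.2, -0.3, -1.8]
grip_width: 0.0152
finger_force: 79.0
clock: 45.3
position: [0.4696, -0.2524, 0.0744]
tool_rot: [-3.142, 0.0, 0.505]
force: [0.0, 0.6, -2.4]
grip_width: 0.0147
finger_force: 79.0
```

```bash
python3 -m crank '{"travel":[[0,0,-0.1],[0,0,-0.1],[0,0,-0.1],[0,0,-0.1],[0,0,-0.1]],"turn":[[0,0,0],[0,0,0],[0,0,0],[0,0,0],[0,0,0]],"gripper":[1,1,1,1,1]}' | grep -A2 pos
```

```text
position: [0.4698, -0.2525, 0.0737]
tool_rot: [3.141, -0.0, 0.505]
force: [-1.0, -0.6, 5.6]
```

Standing on the floor. Release, then withdraw.

```bash
python3 -m crank '{"travel":[[0,0,0.02],[0,0,0.02],[0,0,0.02],[0,0,0.02],[0,0,0.02]],"turn":[[0,0,0],[0,0,0],[0,0,0],[0,0,0],[0,0,0]],"gripper":[0.8,0.6,0.4,0.2,0]}'
python3 -m crank '{"travel":[[0,0,0],[0,0,0],[0,0,1],[0,0,3],[0,0,5]],"turn":[[0,0,0],[0,0,0],[0,0,0],[0,0,0],[0,0,0]],"gripper":[0,0,0,0,0]}'
python3 -m crank '{"travel":[[0,0,3],[0,0,6],[0,0,9],[0,0,12],[0,0,13]],"turn":[[0,0,0],[0,0,0],[0,0,0],[0,0,0],[0,0,0]],"gripper":[0,0,0,0,0]}'
python3 - <<'E'
from h import *
s,Ks,Es=cam("side"); print(bot.observe()['clock'])
cv2.imwrite("pics/s9.png",cv2.resize(s[150:390,270:470],(500,600),interpolation=cv2.INTER_CUBIC))
E
```

```text
clock: 46.3
position: [0.4696, -0.2523, 0.0736]
tool_rot: [-3.141, 0.0, 0.506]
force: [-0.8, -0.2, -0.1]
grip_width: 0.0742
finger_force: 0.0
clock: 46.8
position: [0.4694, -0.2525, 0.1247]
tool_rot: [-3.141, 0.0, 0.505]
force: [-0.0, -0.7, -0.8]
grip_width: 0.0851
finger_force: 0.0
clock: 47.3
position: [0.4701, -0.253, 0.2568]
tool_rot: [3.139, -0.003, 0.505]
force: [0.4, 0.7, -0.3]
grip_width: 0.0856
finger_force: 0.0
47.35
```

View pics/s9.png

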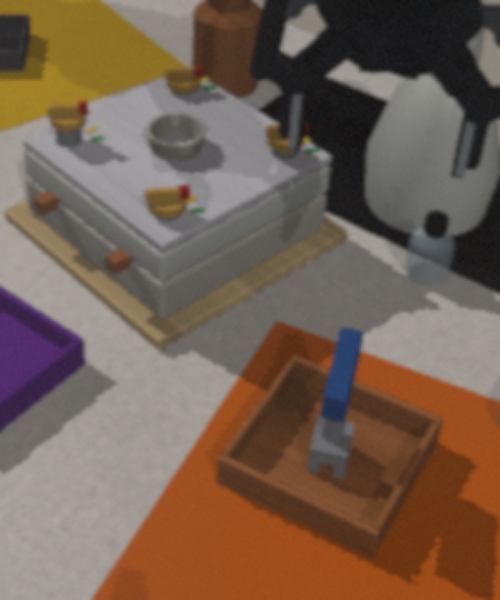

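The key stands upright in the wooden tray at (335,420), the gripper is clear, and all four red ends point the same way, at the green marks.

```bash
python3 -c "
from workcell import bot
print(bot.job_done())"
```

```text
the job is handed in; nothing more can be done
None
```

The job is handed in at about 47 s: all four nuts were felt to their stops crosswise (b, d, a, c), and the key stands upright in the wooden tray with the gripper clear; the judge gave no verdict.

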